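# Mark the airway set for restocking

### The arm

A 6-joint arm with a two-finger parallel gripper is mounted at the origin on the work surface. World frame = base frame: x ahead of the robot, y to its left, z up, the work surface at z = 0. Lengths are in m, angles in rad, forces in N, time in s.
With the tool pointing down it reaches from about 0.25 to 0.725 m from the base axis. Payload 4 kg.
Tool frame: the origin (TCP) lies midway between the tips of the shut fingers; the grasp point (between the pads) lies bot.pinch_z behind it (bot.pinch_z is the distance from the TCP to the grasp point, in m); z points along the fingers, y is the direction in which the jaws open and shut (so a half turn about z gives the same grasp; the last joint's range is limited). The gripper opens to 85 mm and grips with 20 to 120 N. Pads are 22 mm wide; open, the fingers measure 114 mm over their backs; the gripper's body (76 mm by 85 mm) begins 54 mm behind the grasp point. The pads swing forward as they close: fully open they stand 13 mm farther back than shut.
Start: joints at [1.266, 0.241, 0.005, 1.335, 0, 1.571], TCP at [0.15, 0.477, 0.206] pointing down, gripper open.
Joint ranges: [-2.72, 2.72], [-1.05, 1.87], [-1.09, 1.28], [-1.99, 2.15], [-1.42, 1.44], [-3.14, 3.14]. Speed limits (rad/s): [2.79, 2.79, 3.14, 3.14, 3.14, 3.14].

### API

Orientations are given as a unit quaternion [x, y, z, w].
In Python, from workcell import bot gives the robot as it stands. The module is installed in compiled form; this text tells all that it offers.
- The arm moves only by the tool move_arm, never from a script. Its argument "series" is a list that holds one entry, the list of rows, each a list of 7 numbers: the shift along the world's x, y, z in cm, then the turn, a rotation vector about the world's x, y, z in degrees, then the opening, from 0 (shut) to 1 (fully open). A call has exactly 5 rows; each row shifts and turns the pose as measured when the row begins; what a row does not reach is not made up. A row lasts 1/10 s, in which the tool goes at most 50 mm and 8.59 degrees, less where a joint would pass 70% of its speed; a pose out of reach is approached as far as the arm can. A call with a gripper value outside its range is refused whole. The fingers move at their own pace and stop on an object; the grip force is fixed at half the most. Time passes only in rows, so rows that do not move let the fingers close, or fill a call up. It gives the time, the measured TCP pose, the force and the opening at its end, in the units of the state.
- bot.get_obs(): the state, without advancing time (a new reading comes with each control period).
- bot.camera(name): name is "scene" or "top" or "wrist"; returns (picture, depth): 400x640x3 uint8, red, green, blue; 400x640 float32, m along the optical axis (not along the pixel's ray), 0 where there is no reading.
- bot.camera_info(name): a dict with "vfov" (degrees; the focal length in pixels is half the picture's height over the tangent of half this angle, whatever the lens; pixels are square), "cx", "cy" (the principal point, pixels), "cam_to_world" (4x4, takes a point from camera to world coordinates); the wrist camera has in their place "tool_from_camera" (4x4, takes a point from camera to tool coordinates, whose origin is the TCP and whose axes are the flange's). Camera axes: x right, y down, z forward; pixel columns grow to the right and rows downward; lengths in m; the calibration is good to about 2 mm. A picture is of the moment at which its call begins: read the wrist's pose just before it. camera_info takes no time and is no camera call.
- bot.job_done(): hands the job in, once; it reports no verdict.
Trained networks look in the newest picture that a camera, given by its name, has taken for a name from the list of things; names that differ only in an ending like _2 or _b are one class to them, and where a whole thing is asked for, a point or a joint stands for the part that bears it (a point fixed in the world has none). Each returns a list of dicts, best first, with "confidence" (0 to 1); they miss things now and then, are a little off and sometimes report something else, mostly with a low value. They report only what shows in the picture. A call takes as long as a camera call.
- bot.find_in(camera, target): "at" ([x, y, z] in m, in world coordinates, good to about 4 mm: the middle of the surface that is visible of it).
The state is a dict: "clock": time; "joint_pos": joint angles; "joint_vel": joint speeds; "tau": joint torques, N m; "eef_pos": TCP position; "tool_rot": TCP orientation; "ft_force": force on the tool from outside, world axes, zero at the start; "ft_torque": the same for the moment, N m; "grip_width": finger opening in m.
Only numpy, scipy, OpenCV 4.12 (cv2) and the standard library are available. Lean on these libraries where they do the work, as an engineer would, in place of code of your own. Each camera call takes 0.05 s, during which the arm holds its last target.

### The job

The purple airway tube set has been used, so its status flag must call for a restock. With the fingertips, gently flip the flag that stands in front of the purple set (it shows green) by pressing and pushing alone: pressing its white tail down raises it, and it can then be pushed over its pin and down until it lies level on the other side, orange face up. Leave the other flag showing green as it is, do not grip or lift anything, do not shift the things around, and finish with the hand clear.

Things in the scene. Friction and masses are not known exactly. Their poses are not given: they have to be found in the camera images.
- airway_stand: Fixed flag stand in front of the purple airway set, which stands 130 mm from it on its +x side. Base 105 x 150 x 10 mm (x, y, z), origin at the centre of its underside. Two cheeks at x = +-44 mm, 8 mm thick, 30 mm wide, tops at 94 mm, carry the pin between them. Nothing stands under the flag: stops in the hinge hold it level at either end. At the start it lies on the +y side. Yaw varies.
- airway_flag (a joint): Hinge of the flag to flip, rad. 0 (stop) = level on the stand's +y side, green up; 1.57 = upright; 3.14 (stop) = level on the -y side, orange up. Starts at 0 to 0.25. The hinge rubs (0.03 N m), no spring: the 40 g flag stays at any angle, does not fall by itself. The flag is a plate 70 mm wide (x), 6 mm thick, from the pin to 100 mm out.
- airway_flag_end (a point): Middle of the flag's free end edge, 100 mm from the pin, in the plate's mid-plane; moves with the flag. (Flag of the airway set.)
- airway_flag_tail (a point): Middle of the end of the flag's white tail, a tab 40 mm wide (x) and 6 mm thick in line with the plate, which reaches 65 mm beyond the pin on the opposite side; moves with the flag. At the start, pressing the tail down swings the plate up.
- airway_flag_pin (a point): Middle of the flag's pin (hinge axis, 14 mm thick), 80 mm above the counter, fixed in the stand, with the stand's axes: the pin runs along x, the flag swings from +y over the top to -y. (Flag of the airway set.)
- tin_stand: Just like airway_stand, but in front of the silver splint tin. Not to be used. Which of the two stands is on the left changes from run to run.
- tin_flag (a joint): Hinge of the splint tin's flag, same meaning and build as airway_flag; starts between 0 and 0.25, green up. To be left alone.
- tin_flag_end (a point): Middle of the flag's free end edge, 100 mm from the pin, in the plate's mid-plane; moves with the flag. (Flag of the splint tin.)
- airway_set: Loose purple plastic tray, 80 x 100 mm (x, y), 26 mm high, with three curved purple airway tubes in it up to 46 mm high; origin at the centre of its underside, z up.
- splint_tin: Loose silver aluminium round tin, 79 mm in diameter, 86 mm high, upright; origin at the centre of its underside, z up.
- tube_rack: Loose white rack 45 x 90 x 52 mm (x, y, z) with three clear glass tubes with dark rubber stoppers, tops at 104 mm, fastened in it; origin at the centre of its underside, z up. Stands beyond and between the flags.

How it is judged:
On the way:
1. the airway set's flag has been pushed past upright (value of joint airway_flag above 1.65 rad), for 0.02 s.
At the end, for the whole second after the job is handed in: The airway set's flag lies at rest within 0.12 rad of level on the far side, orange up; the other flag's end is within 20 mm, and the airway set, tin and tube rack within 15 mm, of where they were (value of joint airway_flag above 3.02 rad and velocity of joint airway_flag between -0.1 and 0.1 rad/s and distance of each of airway_set, splint_tin, tube_rack from where it was at the start of the episode below 0.015 m and distance of tin_flag_end from where it was at the start of the episode below 0.02 m); the robot touches nothing.
It fails at once if the flag of the splint tin is moved (its end by more than 20 mm) (not (distance of tin_flag_end from where it was at the start of the episode below 0.02 m)).
It fails at once if the airway set, tin or tube rack is shifted, lifted or tipped (more than 15 mm or 0.2 rad) (not (distance of airway_set from where it was at the start of the episode below 0.015 m) or not (distance of splint_tin from where it was at the start of the episode below 0.015 m) or not (distance of tube_rack from where it was at the start of the episode below 0.015 m) or angle between any of airway_set, splint_tin, tube_rack's own z axis and vertical above 0.2 rad).
It fails at once if the flag or its stand is pushed or squeezed roughly (more than 35 N) (contact force between the fingers and airway_stand above 35 N).
It fails at once if the flag is flung over (faster than 8 rad/s) (velocity of joint airway_flag above 8 rad/s).
It also fails if it takes over 45 s, if anything falls off the work surface, if the arm or the gripper's body presses on something with over 40 N, if the wrist force passes 120 N, or if a joint passes its speed limit or range.

## Working session

There is one attempt and no reset: what is moved stays moved. The work goes in short steps, Python scripts to look and compute and a tool call to move; the robot and the scene stay as the last step left them, time stands still between calls to the robot, and variables do not carry over. Pictures are saved under pics/ and viewed, and the job is handed in when it is done.

Besides the shell and the picture viewer there is one more tool, called by a JSON object that holds its "fn" and its "kwargs". move_arm: Moves the arm, as the interface text tells. Its arguments: {"type":"object","properties":{"series":{"type":"array","items":{"type":"array","items":{"type":"array","items":{"type":"number"}}}}},"required":["series"]}

```bash
mkdir -p pics; cat > h.py <<'E'
import numpy as np, cv2
from workcell import bot
def K(n):
    i=bot.camera_info(n); f=200/np.tan(np.radians(i['vfov'])/2); return f,i['cx'],i['cy'],i
def cloud(n,d):
    f,cx,cy,i=K(n); v,u=np.mgrid[:400,:640]
    P=np.stack([(u-cx)/f*d,(v-cy)/f*d,d,np.ones_like(d)],-1)
    return (P@np.array(i['cam_to_world']).T)[...,:3]
E
python3 - <<'E'
from h import *
o=bot.get_obs();print(o['clock'],o['eef_pos'],o['tool_rot'],o['grip_width'],bot.pinch_z)
for n in('scene','top'):
    p,d=bot.camera(n);cv2.imwrite(f'pics/{n}1.png',p[...,::-1]);np.save(n+'.npy',d)
    np.save(n+'_rgb.npy',p)
    for t in('airway_stand','tin_stand','airway_set','splint_tin','tube_rack','airway_flag','airway_flag_tail','airway_flag_end','tin_flag_end'):
        print(n,t,[(np.round(r['at'],3),round(r['confidence'],2)) for r in bot.find_in(n,t)[:2]])
print(bot.get_obs()['clock'])
E
```

```text
0.0 [0.14984947 0.47629508 0.2046067 ] [ 1.51831241e-01  9.88405865e-01 -1.04735812e-03 -1.51612569e-04] 0.08546920290762326 0.0187
scene airway_stand [(array([0.527, 0.267, 0.014]), 0.86)]
scene tin_stand [(array([ 0.53, -0.19,  0.01]), 0.72)]
scene airway_set [(array([0.647, 0.226, 0.019]), 0.7)]
scene splint_tin [(array([ 0.658, -0.206,  0.057]), 0.95)]
scene tube_rack [(array([0.799, 0.008, 0.046]), 0.78)]
scene airway_flag [(array([0.522, 0.278, 0.089]), 0.64)]
scene airway_flag_tail [(array([0.521, 0.274, 0.089]), 0.75)]
scene airway_flag_end [(array([0.524, 0.276, 0.094]), 0.88)]
scene tin_flag_end [(array([ 0.53 , -0.176,  0.09 ]), 0.86)]
top airway_stand [(array([0.516, 0.244, 0.081]), 0.87)]
top tin_stand [(array([ 0.526, -0.2  ,  0.087]), 0.86)]
top airway_set [(array([0.644, 0.209, 0.021]), 0.93)]
top splint_tin [(array([ 0.645, -0.231,  0.085]), 0.65)]
top tube_rack [(array([ 0.787, -0.014,  0.054]), 0.83), (array([0.517, 0.24 , 0.077]), 0.27)]
top airway_flag [(array([0.518, 0.262, 0.088]), 0.9)]
top airway_flag_tail [(array([0.518, 0.268, 0.088]), 0.88)]
top airway_flag_end [(array([0.516, 0.264, 0.089]), 0.6), (array([ 0.788, -0.011,  0.052]), 0.19)]
top tin_flag_end [(array([ 0.528, -0.186,  0.089]), 0.93), (array([0.512, 0.241, 0.082]), 0.15)]
1.0
```

View pics/scene1.png

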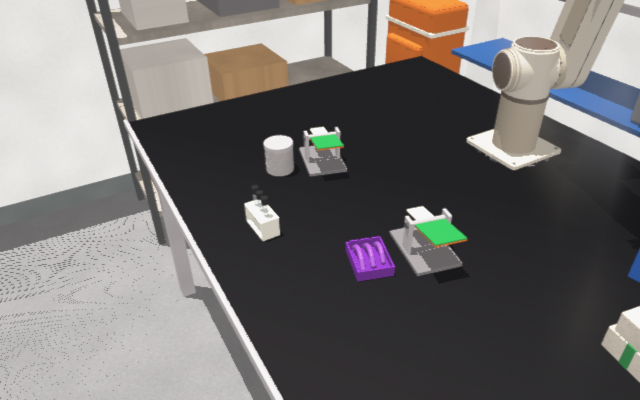

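View pics/top1.png

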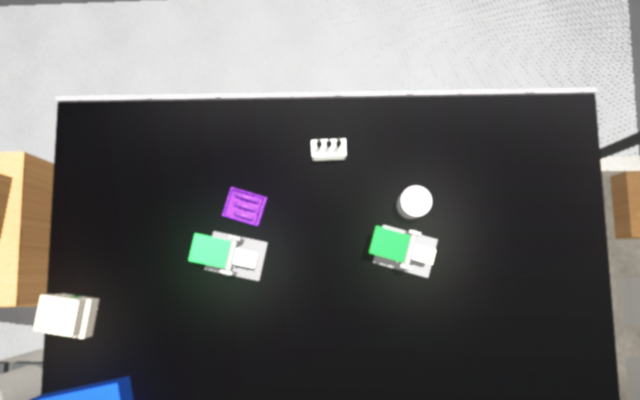

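```bash
python3 - <<'E'
from h import *
d=np.load('top.npy');p=np.load('top_rgb.npy').astype(int);P=cloud('top',d)
X,Y,Z=P[...,0],P[...,1],P[...,2]
R=(X>.42)&(X<.6)&(Y>.08)&(Y<.42)&(d>0)
g=R&(Z>.05)&(p[...,1]>p[...,0]+25)&(p[...,1]>p[...,2]+10)
def stat(m,n):
    Q=P[m];print(n,len(Q),Q.mean(0).round(4),Q.min(0).round(3),Q.max(0).round(3))
    if len(Q)>10:
        u8=(m*255).astype('uint8');print(cv2.minAreaRect(Q[:,:2].astype('float32')*1000))
        A=np.c_[Q[:,:2],np.ones(len(Q))];print('plane',np.linalg.lstsq(A,Q[:,2],rcond=None)[0].round(3))
stat(g,'green')
w=R&(Z>.045)&(p.min(-1)>150)&(abs(p[...,0]-p[...,2])<40)
stat(w,'white')
stat(R&(Z>.09),'high'); stat(R&(Z>.006)&(Z<.014),'base')
E
```

```text
green 1037 [0.5258 0.2856 0.093 ] [0.483 0.236 0.079] [0.568 0.335 0.108]
((526.0071411132812, 285.6829528808594), (91.3375244140625, 70.02816772460938), 77.5816879272461)
plane [0.04  0.18  0.021]
white 710 [0.5119 0.2169 0.0813] [0.463 0.169 0.047] [0.563 0.28  0.1  ]
((522.4847412109375, 220.088623046875), (105.4105224609375, 96.55980682373047), 15.875725746154785)
plane [0.045 0.219 0.011]
high 795 [0.5269 0.2909 0.0958] [0.465 0.21  0.09 ] [0.568 0.335 0.108]
((522.7681884765625, 275.0491943359375), (113.67896270751953, 97.40255737304688), 77.3862075805664)
plane [0.016 0.077 0.065]
base 970 [0.5107 0.2147 0.0099] [0.42  0.081 0.006] [0.6   0.418 0.014]
((510.1329650878906, 249.58544921875), (179.02345275878906, 337.3774719238281), 0.20958517491817474)
plane [ 0.001 -0.003  0.01 ]
```

The purple set and its flag are on the left: green plate near (210,250) in the top view, white tail near (245,258). The tin's stand is on the right, near (400,245). The stand's +y axis points along about (0.215, 0.977). I put the pin at about (0.515, 0.234, 0.08) and the flag at about 0.18 rad. I'll shut the fingers and move above the tail.

{"fn": "move_arm", "kwargs": {"series": [[[0, 0, 0, 0, 0, 5, 0], [3.5, -2.8, 0, 0, 0, 0, 0], [3.5, -2.8, 0, 0, 0, 0, 0], [3.5, -2.8, 0, 0, 0, 0, 0], [3.5, -2.8, 0, 0, 0, 0, 0]]]}}

```text
clock: 1.5
eef_pos: [0.2897, 0.3657, 0.2053]
tool_rot: [0.1, 0.995, 0.001, -0.0]
ft_force: [0.7, 0.4, -0.4]
grip_width: 0.0121
```

{"fn": "move_arm", "kwargs": {"series": [[[3.5, -2.8, 0, 0, 0, 0, 0], [3.5, -2.8, 0, 0, 0, 0, 0], [3.5, -2.8, 0, 0, 0, 0, 0], [3.5, -2.8, 0, 0, 0, 0, 0], [0, 0, 0, 0, 0, 0, 0]]]}}

```text
clock: 2.0
eef_pos: [0.4384, 0.2454, 0.206]
tool_rot: [0.103, 0.995, 0.002, 0.002]
ft_force: [-0.6, 0.9, -0.6]
grip_width: -0.0001
```

{"fn": "move_arm", "kwargs": {"series": [[[3.4, -2.8, 0, 0, 0, 0, 0], [3.3, -2.8, 0, 0, 0, 0, 0], [0, 0, -3.5, 0, 0, 0, 0], [0, 0, -3.5, 0, 0, 0, 0], [0, 0, -3.0, 0, 0, 0, 0]]]}}

```text
clock: 2.5
eef_pos: [0.5126, 0.1893, 0.1091]
tool_rot: [0.104, 0.995, 0.006, 0.008]
ft_force: [0.8, 0.5, -0.1]
grip_width: -0.0002
```

```bash
cat > look.py <<'E'
from h import *
import sys
for n in sys.argv[2:]:
    p,d=bot.camera(n);q=p[180:300,150:300] if n=='top' else (p[180:300,360:500] if n=='scene' else p)
    cv2.imwrite(f'pics/{n}{sys.argv[1]}.png',cv2.resize(q,None,fx=4 if n!='wrist' else 1,fy=4 if n!='wrist' else 1)[...,::-1])
o=bot.get_obs();e=np.array(o['eef_pos']);r=e-[.5147,.2344,.08]
print('clock',o['clock'],e.round(4),'rel stand x,y,z mm',(r@np.array([[.977,-.215,0],[.215,.977,0],[0,0,1]]).T*1000).round(1),o['ft_force'])
E
python3 look.py 2 scene top
```

```text
clock 2.6 [0.5084 0.1882 0.1057] rel stand x,y,z mm [  3.8 -46.5  25.7] [-1.56277958  0.69668719 -0.12174646]
```

View pics/scene2.png

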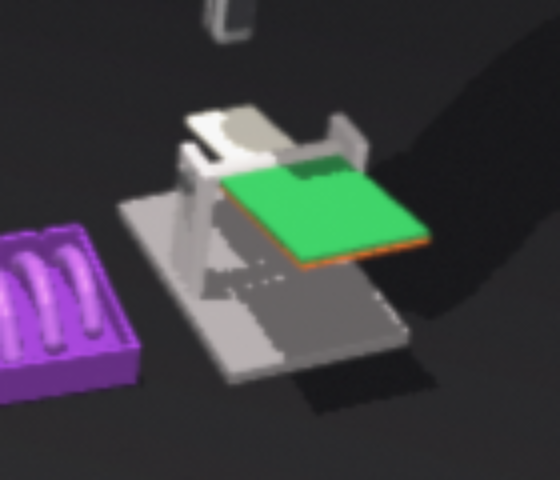

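View pics/top2.png

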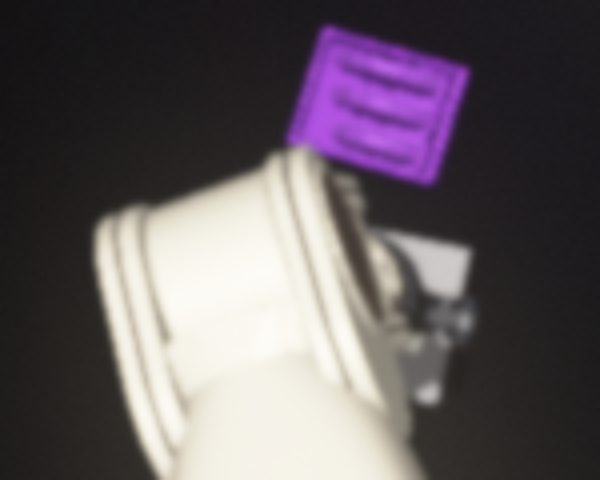

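{"fn": "move_arm", "kwargs": {"series": [[[0, 0, -1.5, 0, 0, 0, 0], [0, 0, -1.2, 0, 0, 0, 0], [0, 0, -1.0, 0, 0, 0, 0], [0, 0, -1.0, 0, 0, 0, 0], [0, 0, -1.0, 0, 0, 0, 0]]]}}

```text
clock: 3.1
eef_pos: [0.5115, 0.1919, 0.0526]
tool_rot: [0.102, 0.995, 0.006, 0.007]
ft_force: [0.5, -0.5, -0.4]
grip_width: 0.0001
```

```bash
python3 look.py 3 scene
```

```text
clock 3.15 [0.5103 0.1914 0.0507] rel stand x,y,z mm [  4.9 -42.9 -29.3] [ 0.05303093 -0.78084252 -1.21116374]
```

View pics/scene3.png

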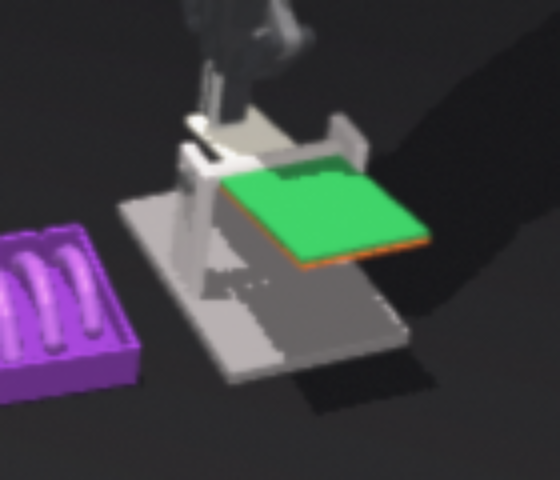

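```bash
python3 - <<'E'
from h import *
p,d=bot.camera('scene');P=cloud('scene',d)
np.save('s_rgb3.npy',p)
for (u,v,n) in [(190,120,'tail end +x'),(250,105,'tail end'),(285,140,'tail inner'),(220,115,'?'),(232,100,'fing'),(240,118,'fing low'),(212,90,'fing'),(430,238,'flag end -x'),(303,262,'flag end +x'),(222,183,''),(350,158,''),(190,150,'cheek +x'),(345,120,'cheek-x'),(260,115,'tail')]:
    a,b=360+u//4,180+v//4; r=P[b,a]-[.5147,.2344,.08]
    print(n,(a,b),P[b,a].round(3),p[b,a],(np.array([[.977,-.215,0],[.215,.977,0],[0,0,1]])@r*1000).round(0))
# project TCP
f,cx,cy,i=K('scene');M=np.linalg.inv(np.array(i['cam_to_world']))
o=bot.get_obs();q=M@np.r_[o['eef_pos'],1];print('tcp px',cx+f*q[0]/q[2],cy+f*q[1]/q[2],q[2],d[(int(cy+f*q[1]/q[2])),int(cx+f*q[0]/q[2])],o['eef_pos'])
E
```

```text
tail end +x (407, 210) [0.518 0.172 0.071] [225 222 213] [ 17. -60.  -9.]
tail end (422, 206) [0.506 0.206 0.099] [86 85 83] [ -3. -30.  19.]
tail inner (431, 215) [0.492 0.223 0.08 ] [185 179 169] [-20. -16.   0.]
? (415, 208) [0.518 0.198 0.093] [65 65 66] [ 11. -34.  13.]
fing (418, 205) [0.514 0.202 0.102] [50 50 54] [  6. -32.  22.]
fing low (420, 209) [0.508 0.203 0.09 ] [56 56 58] [  0. -32.  10.]
fing (413, 202) [0.52  0.192 0.106] [130 128 128] [ 15. -40.  26.]
flag end -x (467, 239) [0.404 0.256 0.   ] [76 73 40] [-113.   -3.  -80.]
flag end +x (435, 245) [0.568 0.325 0.102] [ 90 135  69] [ 32. 100.  22.]
 (415, 225) [0.549 0.239 0.086] [ 85 162  99] [32. 12.  6.]
 (447, 219) [0.475 0.255 0.084] [134 133 131] [-43.  11.   4.]
cheek +x (407, 217) [0.554 0.217 0.094] [242 240 240] [42. -9. 14.]
cheek-x (446, 210) [0.465 0.238 0.094] [138 133 134] [-49.  -7.  14.]
tail (425, 208) [0.413 0.115 0.003] [111 108 103] [ -73. -138.  -77.]
tcp px 414.3023656820906 220.43272160750848 1.1637162890589738 1.2440258 [0.5100138  0.1912699  0.05125643]
```

```bash
python3 look.py 4 scene
```

```text
clock 3.25 [0.5104 0.1913 0.0519] rel stand x,y,z mm [  5.1 -43.  -28.1] [-0.86477222 -0.41691465 -0.43940714]
```

View pics/scene4.png

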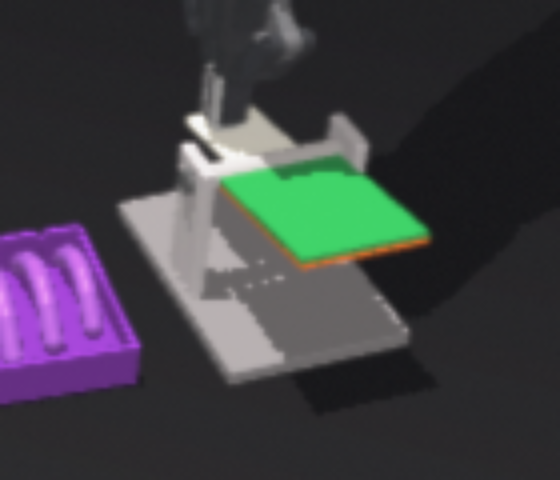

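```bash
python3 - <<'E'
from h import *
p,d=bot.camera('scene');P=cloud('scene',d)
T=np.array([[.977,-.215,0],[.215,.977,0],[0,0,1]])
R=((P-[.5147,.2344,.08])@T.T*1000)
for v in range(196,222,1):
    print(v,[ '%d,%d,%d|%d'%(*R[v,u],p[v,u].mean()) for u in range(410,428,3)])
p,d=bot.camera('wrist');cv2.imwrite('pics/wrist4.png',p[...,::-1])
E
```

```text
196 ['-60,-198,-79|47', '18,-36,44|84', '14,-30,48|50', '16,-13,59|45', '15,-3,66|51', '13,5,71|47']
197 ['-59,-196,-79|54', '14,-42,37|73', '16,-25,49|49', '14,-17,54|46', '14,-5,62|50', '11,1,66|47']
198 ['-56,-189,-78|62', '14,-43,34|95', '12,-32,41|51', '15,-14,54|47', '16,0,63|49', '1,-15,50|51']
199 ['-55,-187,-79|63', '14,-42,32|109', '10,-35,35|58', '14,-15,50|48', '12,-6,55|47', '1,-13,49|49']
200 ['-54,-184,-80|64', '15,-39,32|125', '10,-35,33|59', '15,-14,48|46', '6,-16,45|48', '-88,-169,-77|37']
201 ['-50,-175,-76|71', '12,-43,25|128', '10,-34,31|59', '13,-15,44|48', '-2,-31,30|48', '-88,-168,-80|36']
202 ['-49,-175,-79|74', '15,-39,26|129', '11,-33,30|58', '4,-31,29|51', '-3,-34,25|48', '-86,-164,-79|37']
203 ['-47,-170,-78|81', '15,-37,25|131', '11,-31,28|55', '3,-33,25|49', '-3,-32,24|45', '-83,-158,-78|38']
204 ['-46,-167,-79|73', '16,-36,23|131', '10,-34,23|54', '5,-30,25|51', '-2,-31,23|46', '-80,-153,-77|37']
205 ['-46,-166,-81|75', '15,-37,20|132', '10,-33,21|51', '3,-32,20|50', '-8,-40,13|55', '-80,-153,-80|38']
206 ['-41,-157,-77|88', '14,-38,16|136', '10,-32,20
[... 887 characters left out ...]
0']
215 ['-28,-126,-80|78', '14,-33,-4|190', '10,-27,-1|180', '3,-27,-2|180', '-1,-22,0|180', '-7,-21,0|180']
216 ['-25,-121,-79|53', '15,-32,-6|219', '14,-20,1|201', '6,-21,0|180', '1,-17,1|180', '-5,-17,0|180']
217 ['-22,-116,-78|87', '14,-32,-9|153', '14,-18,0|245', '8,-17,0|190', '2,-14,1|180', '-2,-11,2|177']
218 ['36,-4,13|152', '-30,-114,-81|80', '15,-17,-1|245', '11,-11,2|232', '4,-11,1|188', '3,0,8|159']
219 ['38,-1,13|228', '-27,-108,-79|56', '16,-14,-1|232', '13,-8,2|243', '11,1,8|236', '4,2,8|152']
220 ['42,6,17|238', '-25,-105,-79|129', '24,0,8|241', '17,0,7|239', '12,3,8|236', '5,4,7|169']
221 ['42,6,14|240', '30,-1,6|234', '25,2,7|238', '19,3,7|234', '12,3,5|227', '5,4,4|200']
```

View pics/wrist4.png

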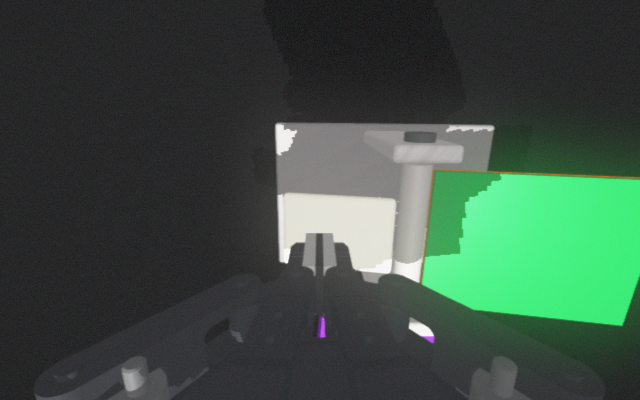

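```bash
python3 - <<'E'
from h import *
i=bot.camera_info('wrist');f=200/np.tan(np.radians(i['vfov'])/2);T=np.array(i['tool_from_camera'])
print({k:v for k,v in i.items() if k!='tool_from_camera'},T.round(3),f)
M=np.linalg.inv(T)
for z in(-.04,-.0187,0,.02):
    q=M@[0,0,z,1];print(z,i['cx']+f*q[0]/q[2],i['cy']+f*q[1]/q[2],q[2])
p,d=bot.camera('wrist')
for v in range(215,290,6):
    o=[]
    for u in(300,312,328,345,370):
        q=T@np.r_[(u-i['cx'])/f*d[v,u],(v-i['cy'])/f*d[v,u],d[v,u],1];o.append((q[:3]*1000).round().astype(int).tolist())
    print(v,o)
o=bot.get_obs();print(o['joint_pos'],o['tau'],o['ft_force'],o['ft_torque'],o['eef_pos'])
E
```

```text
{'vfov': 66.72489813095359, 'cx': 319.00138394974334, 'cy': 196.58493989053818} [[ 0.    -0.963 -0.268  0.067]
 [ 1.     0.     0.001 -0.   ]
 [-0.001 -0.268  0.963 -0.168]
 [ 0.     0.     0.     1.   ]] 303.7489089036395
-0.04 319.0386919396589 261.89820790875666 0.1411284531053103
-0.0187 318.9959739342603 242.88578522208988 0.16165008577079304
0 318.96651480634836 229.77446631529952 0.17966673041138118
0.02 318.9409129698832 218.37990489115703 0.1989358690644166
215 [[16, -10, -21], [16, -4, -20], [17, 5, -23], [17, 13, -23], [18, 25, -26]]
221 [[12, -10, -19], [13, -4, -21], [14, 5, -22], [14, 13, -23], [15, 25, -27]]
227 [[9, -10, -19], [10, -4, -20], [10, 5, -22], [10, 13, -22], [12, 25, -26]]
233 [[6, -10, -19], [10, -3, -29], [10, 4, -30], [8, 13, -24], [9, 26, -26]]
239 [[3, -10, -20], [10, -3, -37], [10, 4, -37], [4, 13, -23], [6, 26, -27]]
245 [[7, -9, -36], [10, -3, -44], [10, 4, -44], [6, 12, -34], [2, 26, -25]]
251 [[6, -9, -41], [10, -3, -49], [10, 4, -50], [6, 12, -41], [-2, 26, -25]]
257 [[6, -8, -47], [11, -3, -57], [10, 4, -55], [7, 11, -48], [-5, 26, -25]]
263 [[6, -8, -53], [10, -3, -60], [10, 3, -60], [6, 11, -53], [-9, 27, -25]]
269 [[13, -7, -70], [9, -3, -63], [11, 3, -67], [13, 9, -69], [-12, 27, -26]]
275 [[12, -7, -73], [11, -3, -71], [12, 3, -72], [11, 9, -71], [-33, 33, 5]]
281 [[11, -7, -75], [11, -2, -75], [11, 3, -75], [11, 9, -75], [-33, 31, -2]]
287 [[12, -6, -79], [10, -2, -76], [12, 3, -79], [11, 9, -79], [6, 18, -71]]
[ 0.35555848  0.42929725 -0.1441928   0.97960687  0.00479014  0.56008483] [ 2.59326375e-02 -4.27502489e+01  2.19537252e+01 -1.11949635e-01
  1.63476169e-02  1.01665248e-04] [ 0.58672457  0.34534194 -0.20088791] [ 0.00023632  0.022723   -0.00463312] [0.51136831 0.19157439 0.05296783]
```

```bash
python3 - <<'E'
from h import *
f,cx,cy,i=K('scene');M=np.linalg.inv(np.array(i['cam_to_world']))
for e in([.5126,.1893,.1091],[.5084,.1882,.1057]):
  for dz in (0,.022):
    q=M@[e[0],e[1],e[2]+dz,1];u,v=cx+f*q[0]/q[2],cy+f*q[1]/q[2];print(u,v,'crop',(u-360)*4,(v-180)*4)
E
```

```text
415.2364385633612 199.18519870090435 crop 220.94575425344487 76.7407948036174
416.1882288789385 190.81698718114546 crop 224.752915515754 43.267948724581856
416.32719522107936 199.65514632181174 crop 225.30878088431746 78.62058528724697
417.28757250703416 191.3249340257043 crop 229.15029002813662 45.29973610281718
```

The arm's report and the images disagree: the visible fingertips end about 22 mm short of the reported TCP, so they are only just touching the tail. I'll allow for that and keep pressing.

{"fn": "move_arm", "kwargs": {"series": [[[0, 0, -0.6, 0, 0, 0, 0], [0, 0, -0.6, 0, 0, 0, 0], [0, 0, -0.6, 0, 0, 0, 0], [0, 0, 0, 0, 0, 0, 0], [0, 0, 0, 0, 0, 0, 0]]]}}

```text
clock: 3.9
eef_pos: [0.5127, 0.192, 0.0349]
tool_rot: [0.102, 0.995, 0.007, 0.008]
ft_force: [0.4, 0.4, 0.5]
grip_width: -0.0001
```

```bash
python3 look.py 5 scene wrist
```

```text
clock 4.0 [0.5127 0.192  0.0351] rel stand x,y,z mm [  7.2 -41.8 -44.9] [ 0.17314053  0.18616227 -0.48331752]
```

View pics/scene5.png

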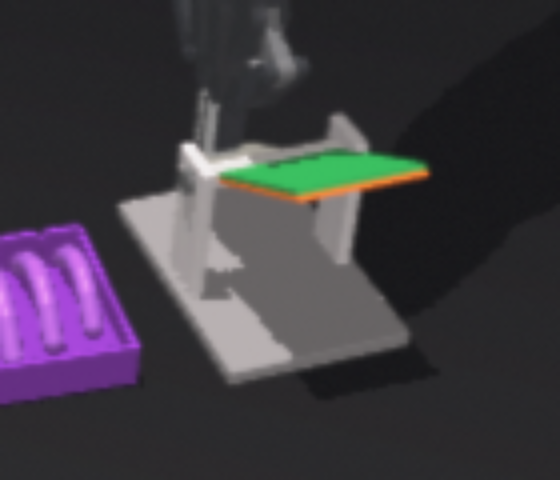

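View pics/wrist5.png

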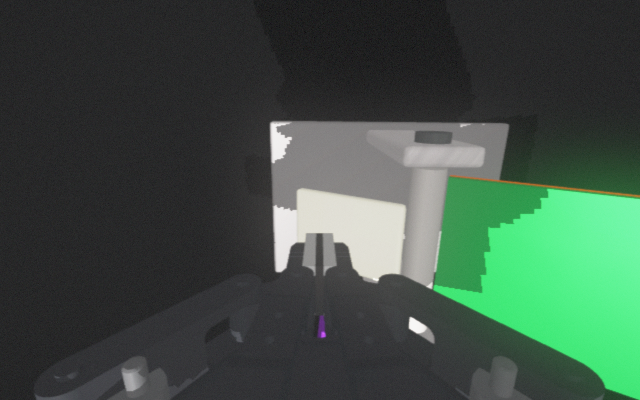

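{"fn": "move_arm", "kwargs": {"series": [[[0, 0.2, -0.4, 0, 0, 0, 0], [0, 0.3, -0.4, 0, 0, 0, 0], [0, 0.4, 0, 0, 0, 0, 0], [0, 0.4, 0, 0, 0, 0, 0], [0, 0, 0, 0, 0, 0, 0]]]}}

```text
clock: 4.5
eef_pos: [0.5127, 0.2052, 0.0263]
tool_rot: [0.103, 0.995, 0.006, 0.009]
ft_force: [0.4, -0.8, -0.1]
grip_width: 0.0002
```

```bash
python3 look.py 6 scene
```

```text
clock 4.55 [0.5127 0.2051 0.0263] rel stand x,y,z mm [  4.4 -29.  -53.7] [ 0.16270204 -0.81819601  0.87312446]
```

View pics/scene6.png

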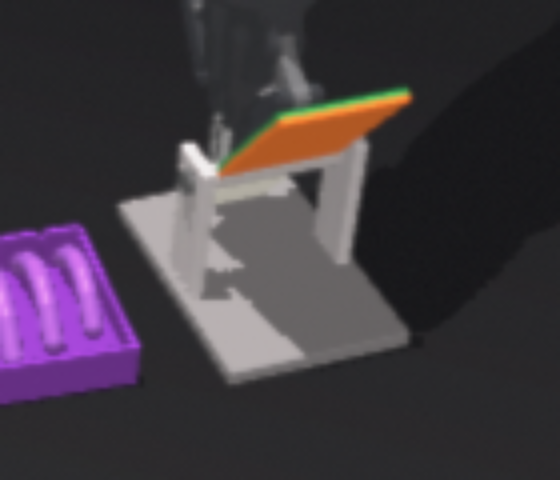

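The flag now stands at about 60° and its orange underside is visible. I'll back off, go up and over to the +y side.

{"fn": "move_arm", "kwargs": {"series": [[[-0.3, -1.5, 0.5, 0, 0, 0, 0], [-0.3, -1.5, 3, 0, 0, 0, 0], [0, 0, 4.5, 0, 0, 0, 0], [0, 0, 4.5, 0, 0, 0, 0], [0, 0, 4.5, 0, 0, 0, 0]]]}}

```text
clock: 5.05
eef_pos: [0.4975, 0.1685, 0.1944]
tool_rot: [0.103, 0.995, 0.002, -0.001]
ft_force: [0.8, 1.5, 0.5]
grip_width: -0.0001
```

{"fn": "move_arm", "kwargs": {"series": [[[0, 0, 4, 0, 0, 0, 0], [0, 0, 2, 0, 0, 0, 0], [1, 4, 0, 0, 0, 0, 0], [1, 4, 0, 0, 0, 0, 0], [0.8, 4, 0, 0, 0, 0, 0]]]}}

```text
clock: 5.55
eef_pos: [0.5286, 0.2826, 0.2718]
tool_rot: [0.109, 0.994, 0.007, 0.009]
ft_force: [0.1, 0.0, -0.1]
grip_width: 0.0003
```

```bash
python3 look.py 7 scene
```

```text
clock 5.6 [0.5289 0.289  0.2703] rel stand x,y,z mm [  2.2  56.4 190.3] [ 0.60341986  2.82450426 -0.09940595]
```

View pics/scene7.png

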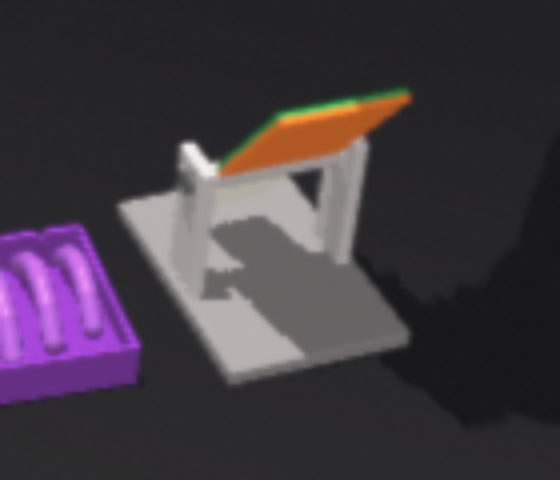

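{"fn": "move_arm", "kwargs": {"series": [[[0.6, 2.7, 0, 0, 0, 0, 0], [0.6, 2.7, 0, 0, 0, 0, 0], [0, 0, -4.5, 0, 0, 0, 0], [0, 0, -4.5, 0, 0, 0, 0], [0, 0, -4.5, 0, 0, 0, 0]]]}}

```text
clock: 6.1
eef_pos: [0.5469, 0.3472, 0.1433]
tool_rot: [0.105, 0.994, 0.016, 0.018]
ft_force: [-0.2, 0.5, -0.3]
grip_width: 0.0002
```

```bash
python3 look.py 8 scene
```

```text
clock 6.15 [0.5407 0.343  0.1322] rel stand x,y,z mm [  2.  111.7  52.2] [-3.27595537 -1.63942076 -7.23636448]
```

View pics/scene8.png

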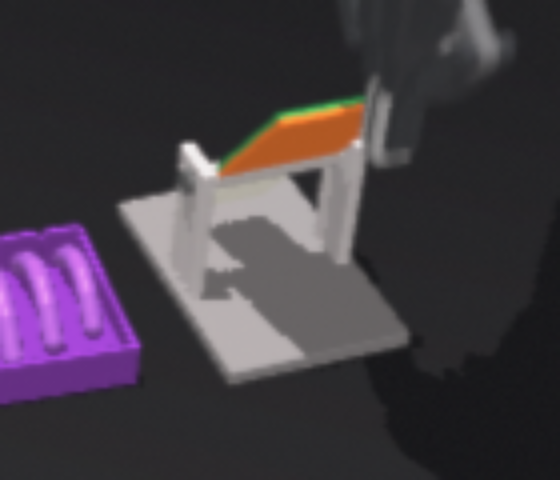

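{"fn": "move_arm", "kwargs": {"series": [[[-0.4, -2, -0.6, 0, 0, 0, 0], [-0.4, -2, 0, 0, 0, 0, 0], [-0.3, -1.2, 0, 0, 0, 0, 0], [-0.3, -1.2, 0, 0, 0, 0, 0], [-0.3, -1.2, 0, 0, 0, 0, 0]]]}}

```text
clock: 6.65
eef_pos: [0.5229, 0.2671, 0.1302]
tool_rot: [0.103, 0.995, 0.015, 0.01]
ft_force: [-0.0, 0.1, 0.4]
grip_width: -0.0002
```

```bash
python3 look.py 9 scene
```

```text
clock 6.7 [0.5223 0.265  0.1301] rel stand x,y,z mm [ 0.9 31.5 50.1] [-1.5248259  -0.86408712 -0.64869109]
```

View pics/scene9.png

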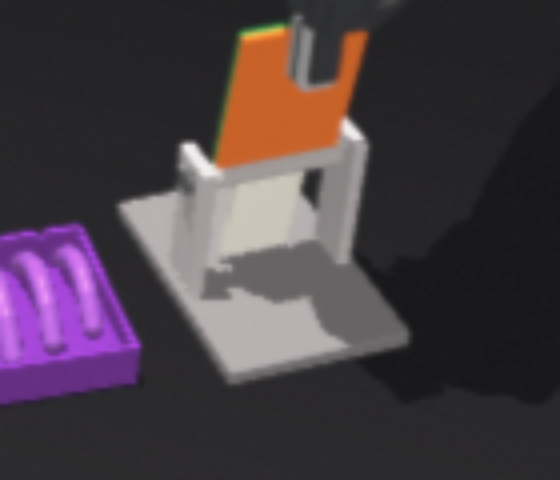

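{"fn": "move_arm", "kwargs": {"series": [[[-0.3, -1.4, 0, 0, 0, 0, 0], [-0.3, -1.4, -0.2, 0, 0, 0, 0], [-0.3, -1.4, -0.2, 0, 0, 0, 0], [-0.3, -1.3, -0.7, 0, 0, 0, 0], [-0.3, -1.3, -0.8, 0, 0, 0, 0]]]}}

```text
clock: 7.2
eef_pos: [0.5064, 0.1915, 0.1111]
tool_rot: [0.104, 0.994, 0.014, 0.01]
ft_force: [0.5, -0.4, -0.7]
grip_width: 0.0001
```

```bash
python3 look.py 10 scene
```

```text
clock 7.25 [0.5047 0.1889 0.1094] rel stand x,y,z mm [ -0.  -46.6  29.4] [-2.61123092 -0.97258203 -1.4635752 ]
```

View pics/scene10.png

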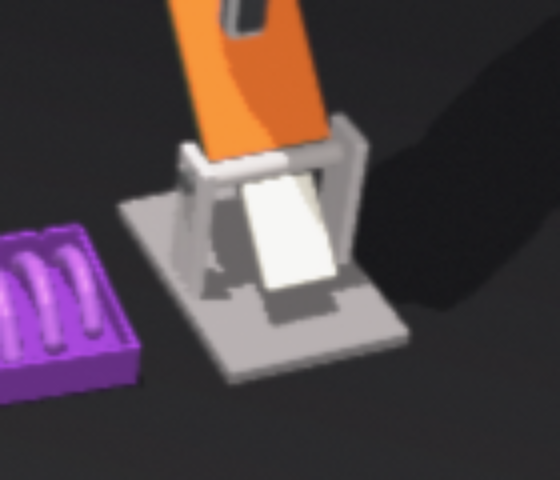

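{"fn": "move_arm", "kwargs": {"series": [[[-0.1, -0.7, -1.1, 0, 0, 0, 0], [-0.1, -0.5, -1.2, 0, 0, 0, 0], [0, 0, -1.0, 0, 0, 0, 0], [0, 0, -0.8, 0, 0, 0, 0], [0, 0, 0, 0, 0, 0, 0]]]}}

```text
clock: 7.75
eef_pos: [0.5012, 0.1735, 0.0661]
tool_rot: [0.106, 0.994, 0.012, 0.007]
ft_force: [-0.2, -0.5, -0.2]
grip_width: -0.0002
```

```bash
python3 look.py 11 scene
```

```text
clock 7.8 [0.5016 0.1738 0.0666] rel stand x,y,z mm [  0.2 -62.1 -13.4] [-0.4244698   0.56154654  1.07478889]
```

View pics/scene11.png

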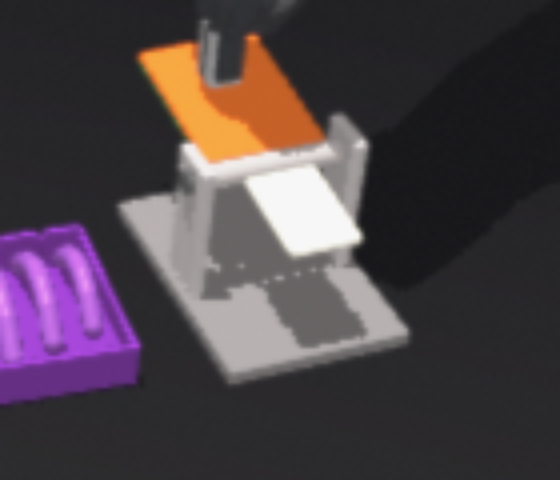

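{"fn": "move_arm", "kwargs": {"series": [[[0, 0, -0.3, 0, 0, 0, 0], [0, 0, -0.3, 0, 0, 0, 0], [0, 0, -0.2, 0, 0, 0, 0], [0, 0, 0, 0, 0, 0, 0], [0, 0, 0, 0, 0, 0, 0]]]}}

```text
clock: 8.3
eef_pos: [0.5029, 0.1752, 0.0593]
tool_rot: [0.105, 0.994, 0.013, 0.009]
ft_force: [0.2, 0.3, 0.2]
grip_width: 0.0003
```

```bash
cat > ang.py <<'E'
from h import *
p,d=bot.camera('scene');P=cloud('scene',d);p=p.astype(int)
R=((P-[.5147,.2344,.08])@np.array([[.977,-.215,0],[.215,.977,0],[0,0,1]]).T*1000)
m=(p[...,0]>p[...,2]+60)&(p[...,0]>p[...,1]+30)&(R[...,1]<-8)&(R[...,1]>-110)&(abs(R[...,0])<40)&(R[...,2]>-30)&(R[...,2]<80)
w=(p.min(-1)>120)&(R[...,1]>10)&(R[...,1]<64)&(abs(R[...,0])<19)&(R[...,2]>-50)&(R[...,2]<30)
for k,n in((m,'plate'),(w,'tail')):
    Q=R[k];c=np.polyfit(Q[:,1],Q[:,2],1);print(n,len(Q),'slope',c.round(3),'remaining rad',np.arctan(-c[0]).round(3))
o=bot.get_obs();print(o['clock'],o['eef_pos'],o['ft_force'])
E
python3 ang.py; python3 look.py 12 scene
```

```text
plate 679 slope [-0.016  4.759] remaining rad 0.016
tail 301 slope [-0.034  4.432] remaining rad 0.034
8.35 [0.50287837 0.17514884 0.0592976 ] [-0.10585027 -1.09117353  0.27011382]
clock 8.4 [0.5029 0.1751 0.0593] rel stand x,y,z mm [  1.2 -60.5 -20.7] [-0.84642238  0.41477125 -0.45811903]
```

View pics/scene12.png

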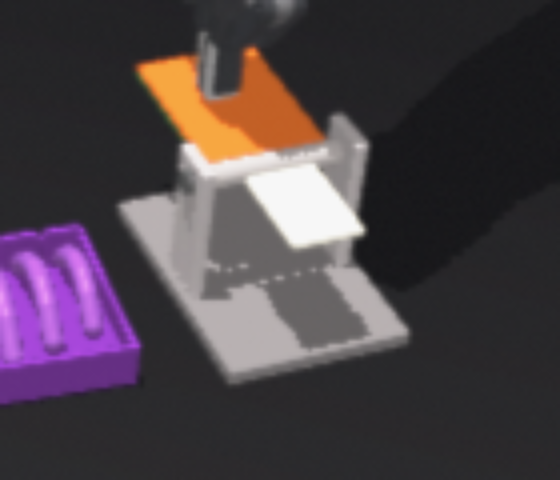

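{"fn": "move_arm", "kwargs": {"series": [[[0, 0, -0.15, 0, 0, 0, 0], [0, 0, -0.1, 0, 0, 0, 0], [0, 0, 0, 0, 0, 0, 0], [0, 0, 1, 0, 0, 0, 0], [0, 0, 3, 0, 0, 0, 0]]]}}

```text
clock: 8.9
eef_pos: [0.4995, 0.1739, 0.0946]
tool_rot: [0.105, 0.994, 0.011, 0.005]
ft_force: [-0.3, 0.6, -0.1]
grip_width: 0.0002
```

{"fn": "move_arm", "kwargs": {"series": [[[0, 0, 4, 0, 0, 0, 0], [-2, 0, 4, 0, 0, 0, 0], [-4, 0, 2, 0, 0, 0, 0], [-4, 0, 0, 0, 0, 0, 0], [0, 0, 0, 0, 0, 0, 0]]]}}

```text
clock: 9.4
eef_pos: [0.3992, 0.1745, 0.2045]
tool_rot: [0.106, 0.994, 0.014, 0.009]
ft_force: [0.6, 0.6, 0.2]
grip_width: -0.0001
```

```bash
python3 ang.py; python3 - <<'E'
from h import *
p,d=bot.camera('scene');cv2.imwrite('pics/scene13.png',p[...,::-1])
for t in('airway_set','splint_tin','tube_rack','tin_flag_end'):
    print(t,[(np.round(r['at'],3),round(r['confidence'],2)) for r in bot.find_in('scene',t)[:1]])
E
```

```text
plate 783 slope [0.005 4.267] remaining rad -0.005
tail 303 slope [0.009 3.426] remaining rad -0.009
9.45 [0.4022388  0.17519321 0.20519582] [1.26296882 0.67915618 0.48653694]
airway_set [(array([0.649, 0.227, 0.019]), 0.78)]
splint_tin [(array([ 0.66 , -0.206,  0.059]), 0.6)]
tube_rack [(array([0.797, 0.008, 0.048]), 0.84)]
tin_flag_end [(array([ 0.53 , -0.178,  0.089]), 0.58)]
```

View pics/scene13.png

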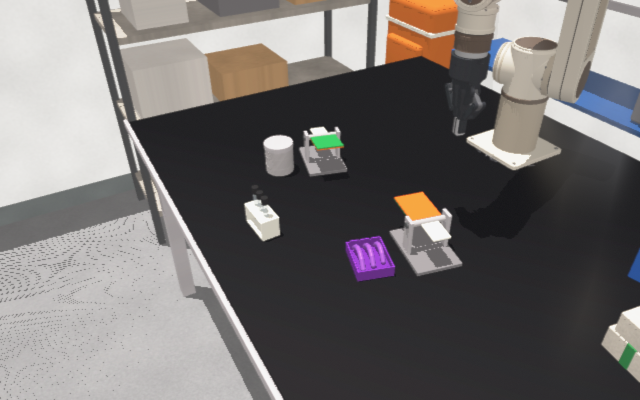

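The flag lies orange up at (418,206), the tin's flag still shows green at (326,141), and the hand is clear.

```bash
python3 -c "
from h import *
print(bot.job_done())"
```

```text
the job is handed in; nothing more can be done
None
```

The purple airway set's flag now lies level on the far side, orange face up, and the job is handed in; it reported no verdict. I pressed the tail down with shut fingertips until the plate stood at about 60°. Then I pushed the plate over its pin from the +y side, pressed it level on the other side, and backed the hand away.

**Flag angle:** after the hand left, the plate and tail both measured within 0.01 rad of level; the limit is 0.12 rad.

**Other things:** the airway set, tin, tube rack and the tin's flag end were each found within about 5 mm of where they started, which is about the detector's accuracy. The tin's flag still shows green.

**Forces and time:** the wrist force read at most about 8 N, while moving in free air, and stayed within about 3 N whenever the fingers were on the flag. That is the wrist reading only, taken at the end of each move and during the looks. The last reading before handing in was at about 9.5 s of the 45 s.

**Disagreement:** the visible fingertips end about 22 mm short of the reported TCP. The first press therefore only just touched the tail without moving it, and I allowed for the difference from then on.

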